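# Lay out the gel-loading station

## Task

Set the station up for a gel run: put the blue cold block squarely on the middle of the red tube rack and stand the yellow-lidded jar on the middle of that block. Lay the orange comb across the clear gel tank from rim to rim, teeth down, midway between the tank's middle and its black terminal, and stand the red-capped bottle on the bench just off the tank's other end, beyond the red terminal and in line with the tank, a finger or two clear of the tank. Do not disturb the blue-capped bottle or the green tip box, and leave everything upright and released.

Things in the scene. Friction and masses are not known exactly. Their poses are not given: they have to be found in the camera images.
- gel_tank: (All sizes in mm.) Clear gel tank, fixed to the bench: open-topped, 110 along its x, 190 along its y, 55 high, walls 5 thick, with a white gel tray inside whose top is 22 above the bench. Origin: centre of its underside; y runs along its length, from end to end. A terminal stands inside each end. The two long rims (at x = -52 and +52, 55 high) carry the comb.
- black_terminal: Black terminal block inside one end of the tank, 78 from the tank's middle along its length: 50 along x, 22 along y, 50 high; its top is 56 above the bench. Either end of the tank may hold it. Origin: centre of its underside, 6 above the bench; axes parallel to the tank's.
- red_terminal: Red terminal block of the same size, inside the other end of the tank. Origin: centre of its underside, 6 above the bench.
- red_rack: Red tube rack in a shallow white tray, fixed to the bench: rack 105 along its x by 130 along its y, flat solid top 55 above the bench with dark square marks; tray 120 by 150, 12 high. Origin: centre of its underside, at bench level.
- cold_block: Blue cold block, loose, 56 along its x, 90 along its y, 35 high, dark dots on its flat top except for a plain band across the middle; about 220 g. Origin: centre of its underside.
- ladder_jar: Small amber jar with a flat yellow lid, loose, straight-sided, 38 in diameter, 45 high, about 70 g. Origin: centre of its underside; z up.
- dye_bottle: Bottle with a red cap, loose: body 42 in diameter up to about 57 above its underside, then narrowing to the cap; 95 high; about 120 g. Origin: centre of its underside; z up.
- comb: Orange gel comb, loose, 50 g, starting across a grey rest (115 x 44, 35 high). Bar 134 long (its x), 14 wide (y), 8 high; on its middle a handle 44 (x) by 12 thick (y), 25 high, to pinch across the 12; teeth 76 across hang 20 below the bar. Origin: centre of the bar's underside, 35 above the bench at the start; the handle's top is 33 above it; z up.
- buffer_bottle: Bottle with a blue cap, same shape and size as the red-capped one; loose bystander, to be left where it is. Origin: centre of its underside.
- tip_box: Green pipette-tip box with a pale lid, 80 by 110 by 63 high; loose bystander beyond the tank and rack, to be left where it is. Origin: centre of its underside.
Things that resemble listed ones, but are neither listed nor needed, are in the scene too. There is more than one size of the comb; the one meant has the size given above.

How it is judged:
At the end, for the whole second after the job is handed in: Block on rack top, centres within 12 mm, square within 10 deg. Jar on block within 12 mm of centre. Comb on both long rims, square, centred within 13 mm, 22-60 mm from black terminal centre. Bottle on bench off red end, within 20 mm of centre line, 92 mm of red terminal. All upright, at rest (horizontal distance between cold_block and red_rack below 0.012 m and z of cold_block in the frame of red_rack between 0.05 and 0.06 m and angle between each of cold_block, ladder_jar, dye_bottle's own z axis and vertical below 0.08 rad and (angle between the x axis of cold_block and the x axis of red_rack, either way round below 0.17 rad or angle between the x axis of cold_block and the y axis of red_rack, either way round below 0.17 rad) and horizontal distance between ladder_jar and cold_block below 0.012 m and z of ladder_jar in the frame of cold_block between 0.031 and 0.039 m and horizontal distance between comb and black_terminal between 0.022 and 0.06 m and x of comb in the frame of gel_tank between -0.013 and 0.013 m and z of comb in the frame of gel_tank between 0.051 and 0.059 m and angle between comb's own z axis and vertical below 0.1 rad and angle between the x axis of comb and the x axis of gel_tank, either way round below 0.17 rad and x of dye_bottle in the frame of gel_tank between -0.02 and 0.02 m and horizontal distance between dye_bottle and red_terminal below 0.092 m and height (world z) of dye_bottle below 0.006 m and linear speed of each of cold_block, ladder_jar, dye_bottle, comb below 0.02 m/s); the robot touches nothing.
It fails at once if the blue-capped bottle is moved by more than 30 mm or tipped (distance of buffer_bottle from where it was at the start of the episode above 0.03 m or angle between buffer_bottle's own z axis and vertical above 0.5 rad).
It fails at once if the green tip box is moved by more than 30 mm (distance of tip_box from where it was at the start of the episode above 0.03 m).
It also fails if it takes over 120 s, if anything falls off the work surface, if the arm or the gripper's body presses on something with over 40 N, if the wrist force passes 120 N, or if a joint passes its speed limit or range.

## Robot

A 6-joint arm with a two-finger parallel gripper is mounted at the origin on the work surface. World frame = base frame: x ahead of the robot, y to its left, z up, the work surface at z = 0. Lengths are in m, angles in rad, forces in N, time in s.
With the tool pointing down it reaches from about 0.3 to 0.75 m from the base axis. Payload 8.5 kg.
Tool frame: the origin (TCP) lies between the finger pads; the fingertips stand r.tcp_to_tips ahead of it and the grasp point (between the pads) lies 3 mm ahead of it (r.tcp_to_tips is the distance from the TCP to the fingertips, in m); z points along the fingers, y is the line along which they close (so a half turn about z gives the same grasp; the last joint's range is limited). The gripper opens to 88 mm and grips with 3 to 60 N. Pads are 18 mm wide; open, the fingers measure 123 mm over their backs; the gripper's body (75 mm by 187 mm) begins 45 mm behind the grasp point.
Start: joints at [0.939, 0.381, 1.297, -0, 1.464, -0.215], TCP at [0.223, 0.503, 0.261] pointing down, gripper open.
Joint ranges: [-3.11, 3.11], [-0.89, 2.33], [0.22, 2.48], [-1.42, 4.56], [0.17, 2.85], [-2.88, 2.88]. Speed limits (rad/s): [2.39, 2.39, 3.14, 3.14, 3.14, 3.14].

## Interface

Orientations are given as a 3x3 rotation matrix whose columns are the frame's x, y, z axes.
In Python, from cell import telemetry, viewer, r gives the robot as it stands.
- The arm moves only by the tool jog_arm, never from a script. Its argument "commands" is one flat list of numbers, 7 for each row, row after row: the shift along the tool's x, y, z in m, then the turn, a rotation vector about the tool's x, y, z in degrees, then the finger opening in m, from 0 to 0.0881. In form: [tx, ty, tz, rx, ry, rz, hand, tx, ty, tz, rx, ry, rz, hand, ...]. A call has 1 to 20 rows; each row is the pose to reach, as a shift and turn from the pose commanded when the call began, along the tool's axes at that moment; what a row does not reach only later rows make up. A row lasts 1/8 s, in which the tool goes at most 62.5 mm and 10.7 degrees, less where a joint would pass 70% of its speed; a pose out of reach is approached as far as the arm can. A call with a gripper value outside its range is refused whole. The fingers move at their own pace and stop on an object; "newtons" is the grip in N (left out, the last holds). Time passes only in rows, so rows that repeat a pose let the fingers close. It gives the time, the measured TCP pose, the force, the opening and the grip force at its end, in the units of the state.
- telemetry.sense(): the state, without advancing time (a new reading comes with each control period).
- viewer.snapshot(name): name is "scene" or "top"; returns the picture (384x512x3 uint8, red, green, blue); there is no depth.
- viewer.camera_model(name): a dict with "intrinsics" (3x3 intrinsics, pixels), "R" (3x3) and "t" (3): a world point X has camera coordinates R X + t. Camera axes: x right, y down, z forward; pixel columns grow to the right and rows downward; lengths in m; the calibration is good to about 2 mm. A picture is of the moment at which its call begins. camera_model takes no time and is no camera call.
- r.sign_off(): hands the job in; it is judged then, once.
The state is a dict: "time": time; "q": joint angles; "dq": joint speeds; "effort": joint torques, N m; "tool_pos": TCP position; "tool_rot": TCP orientation; "force": force on the tool from outside, world axes, zero at the start; "ft_torque": the same for the moment, N m; "width": finger opening in m; "grip_force": force on a finger pad.
Only numpy, scipy, OpenCV 4.12 (cv2) and the standard library are available. Lean on these libraries where they do the work, as an engineer would, in place of code of your own. Each camera call takes 0.05 s, during which the arm holds its last target. There are 200 camera calls.

## Working session

There is one attempt and no reset: what is moved stays moved. The work goes in short steps, Python scripts to look and compute and a tool call to move; the robot and the scene stay as the last step left them, time stands still between calls to the robot, and variables do not carry over. Pictures are saved under pics/ and viewed, at most 14 in all, crops included, and the job is handed in when it is done.

Besides the shell and the picture viewer there is one more tool, called after ">>>" as name(argument=value, ...) on one line, values as JSON. jog_arm: Moves the arm, as the interface text tells. Its arguments: {"type":"object","properties":{"commands":{"type":"array"},"newtons":{"type":"number"}},"required":["commands"]}

```bash
ls; mkdir -p pics; python3 - <<'E'
from cell import telemetry, viewer, r
import cv2
for n in("scene","top"):
    im=viewer.snapshot(n); cv2.imwrite(f"pics/{n}0.png",cv2.resize(im[:,:,::-1],(800,600),interpolation=cv2.INTER_CUBIC)); cv2.imwrite(f"raw_{n}.png",im[:,:,::-1])
    print(n,viewer.camera_model(n))
s=telemetry.sense(); print(s, r.tcp_to_tips)
E
```

```text
pics
scene {'intrinsics': array([[464.553953  ,   0.        , 252.61747049],
       [  0.        , 464.553953  , 190.40327518],
       [  0.        ,   0.        ,   1.        ]]), 'R': array([[ 0.76681366,  0.64169026, -0.01517945],
       [ 0.48785085, -0.59801964, -0.63590412],
       [-0.41713109,  0.48021466, -0.77161877]]), 't': array([-0.43671152, -0.21783794,  1.58968428])}
top {'intrinsics': array([[436.36842686,   0.        , 263.42622389],
       [  0.        , 436.36842686, 189.87917914],
       [  0.        ,   0.        ,   1.        ]]), 'R': array([[ 0.02888285, -0.99952051,  0.01115938],
       [-0.98658508, -0.03030001, -0.16041133],
       [ 0.16067255, -0.00637654, -0.98698717]]), 't': array([-0.00650619,  0.53713224,  0.94406349])}
{'time': 0.1, 'q': array([ 9.38694506e-01,  3.81112160e-01,  1.29815298e+00,  6.48252225e-06,
        1.46360144e+00, -2.15271094e-01]), 'dq': array([ 0.0026625 , -0.00062762, -0.00095295, -0.00068185, -0.00179838,
       -0.00073805]), 'effort': array([ 3.13139193e-03, -4.38649499e+01, -2.24913794e+01,  7.14237615e-02,
        3.42086703e-02, -9.41063172e-05]), 'tool_pos': array([0.2225267 , 0.50272886, 0.26021913]), 'tool_rot': array([[-9.14376269e-01,  4.04864749e-01, -7.57887556e-04],
       [ 4.04865362e-01,  9.14375738e-01, -1.02397777e-03],
       [ 2.78421490e-04, -1.24314339e-03, -9.99999189e-01]]), 'force': array([ 1.22507425, -0.23123363, -0.18250073]), 'ft_torque': array([ 0.02533986, -0.01996746, -0.04390369]), 'grip_force': 0.0, 'width': 0.08792740507594246} 0.022
```

View pics/scene0.png

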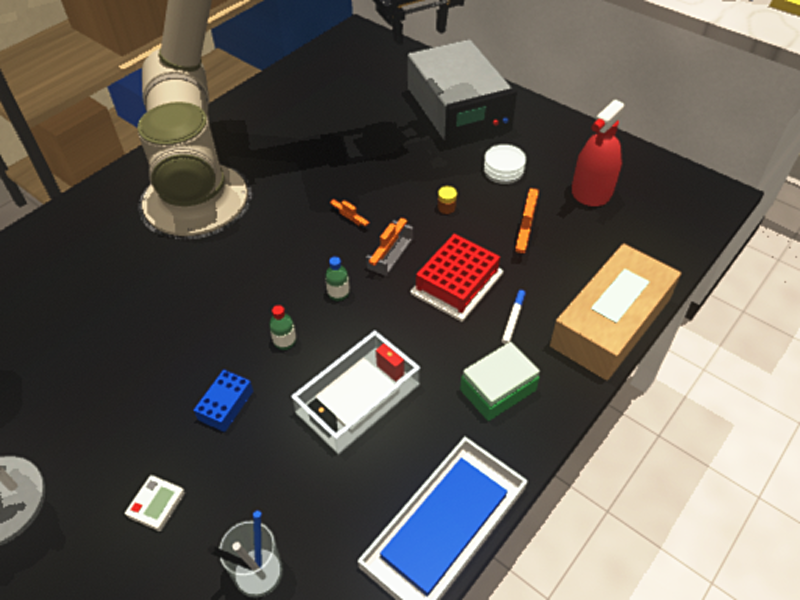

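View pics/top0.png

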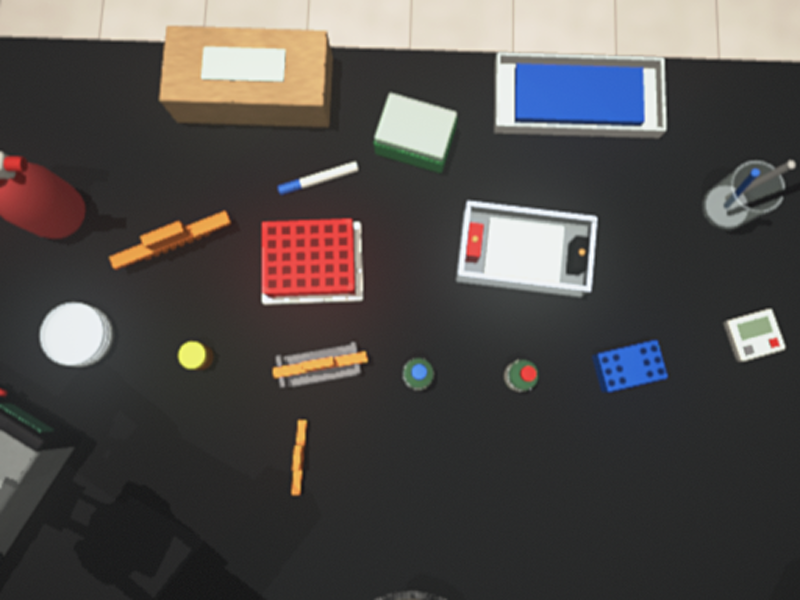

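The scene view shows comb on rest at (390,245), jar (447,198), bottle (282,328) and block (223,398). In the top view they are at (320,365), (193,355), (522,375) and (632,365). The tank is at (527,248) with the red terminal on its left, and the rack is at (308,257).

```bash
cat > h.py <<'E'
import numpy as np, cv2
from cell import telemetry, viewer, r
def P(n):
    m=viewer.camera_model(n); return m["intrinsics"],m["R"],m["t"]
def ray(n,uv):
    K,R,t=P(n); d=R.T@np.linalg.solve(K,[uv[0],uv[1],1.]); return -R.T@t,d
def plane(n,uv,z):
    c,d=ray(n,uv); return c+d*(z-c[2])/d[2]
def tri(a,b):
    A,bb=[],[]
    (c1,d1),(c2,d2)=ray("top",a),ray("scene",b)
    s=np.linalg.lstsq(np.c_[d1,-d2],c2-c1,rcond=None)[0]
    p,q=c1+d1*s[0],c2+d2*s[1]; return (p+q)/2,np.linalg.norm(p-q)
def blob(im,box,lo,hi):
    """largest HSV blob in box (x0,y0,x1,y1, in 800x600 units)"""
    x0,y0,x1,y1=[int(v*.64) for v in box]
    h=cv2.cvtColor(im[y0:y1,x0:x1],cv2.COLOR_BGR2HSV); m=cv2.inRange(h,lo,hi)
    c=max(cv2.findContours(m,cv2.RETR_EXTERNAL,cv2.CHAIN_APPROX_NONE)[0],key=cv2.contourArea)
    c=c+np.array([x0,y0]); return c
def rect(n,c,z):
    p=np.array([plane(n,q[0],z)[:2] for q in cv2.convexHull(c)])*1000
    (cx,cy),(w,h),a=cv2.minAreaRect(p.astype(np.float32))
    if w>h: a+=90; w,h=h,w     # a = direction of SHORT side
    return np.round([cx,cy,w,h,(a+90)%180-90],1)
def snap(n):
    return viewer.snapshot(n)[:,:,::-1].copy()
E
python3 - <<'E'
from h import *
T=cv2.imread("raw_top.png");S=cv2.imread("raw_scene.png")
def cen(c): m=cv2.moments(c); return np.array([m['m10'],m['m01']])/m['m00']
def go(nm,bt,bs,lo,hi,z):
    a=blob(T,bt,lo,hi);b=blob(S,bs,lo,hi)
    ca,cb=cen(a),cen(b); p,e=tri(ca,cb)
    print(nm,"tri",(p*1000).round(1),"gap",round(e*1000,1),"rect@",z,rect("top",a,z),rect("scene",b,z))
go("jar lid",(160,320,230,390),(430,170,470,225),(22,120,120),(38,255,255),.045)
go("red cap",(495,350,550,400),(265,295,295,320),(0,150,150),(9,255,255),.095)
go("bluecap",(395,350,445,400),(322,250,350,275),(100,120,120),(125,255,255),.095)
go("comb",(260,330,380,400),(355,205,420,280),(8,150,110),(20,255,255),.043)
go("block",(585,330,680,400),(185,360,260,435),(105,120,90),(125,255,255),.035)
go("rack",(240,200,365,310),(405,225,510,325),(0,150,150),(9,255,255),.055)
go("redterm",(450,210,500,280),(360,335,420,385),(0,150,120),(9,255,255),.056)
go("tank",(440,190,620,310),(280,320,430,460),(0,0,110),(180,60,255),.055)
go("tipbox",(360,80,470,180),(450,330,550,430),(40,5,150),(90,60,255),.063)
# tank rim: corners from contour in both
for n,im,b in(("top",T,(440,190,620,310)),("scene",S,(280,320,430,460))):
    cv2.imwrite(f"pics/tank_{n}.png",cv2.resize(im[int(b[1]*.64):int(b[3]*.64),int(b[0]*.64):int(b[2]*.64)],None,fx=4,fy=4,interpolation=cv2.INTER_CUBIC))
a=T[200:250,160:260];b=T[200:255,370:440];c=S[130:180,225:272]; d=S[225:280,115:165]
f=lambda i:cv2.copyMakeBorder(cv2.resize(i,(390,290),interpolation=cv2.INTER_CUBIC),2,2,2,2,cv2.BORDER_CONSTANT)
cv2.imwrite("pics/crops.png",np.vstack([np.hstack([f(a),f(b)]),np.hstack([f(c),f(d)])]))
E
```

```text
jar lid tri [444.6 321.   42.7] gap 0.3 rect@ 0.045 [444.9 320.   37.7  38.2   1.7] [446.4 318.7  39.3  43.3  38.9]
red cap tri [ 429.5 -149.8   94.9] gap 0.3 rect@ 0.095 [ 429.1 -149.9   18.1   19.1  -44. ] [ 430.7 -150.7   17.4   19.1  -50.8]
bluecap tri [427.4  -2.1  95. ] gap 0.4 rect@ 0.095 [427.4  -1.7  18.9  19.    1.7] [427.6  -1.4  17.3  19.9  43.2]
comb tri [436.  136.9  45.1] gap 0.1 rect@ 0.043 [436.7 137.2  16.1 135.2  11.2] [433.3 136.7  31.3 139.2  14.1]
block tri [ 447.8 -310.3   32. ] gap 0.9 rect@ 0.035 [ 447.9 -308.4   59.    98.6   14.8] [ 448.7 -310.3   58.5   92.    14.8]
rack tri [590.4 161.7  53. ] gap 1.4 rect@ 0.055 [589.6 161.  109.4 130.    4. ] [590.4 162.7 106.9 132.5   3.9]
redterm tri [622.6 -78.4  53.6] gap 1.0 rect@ 0.056 [621.6 -78.6  18.   48.6  84.6] [623.8 -79.2  21.7  51.8  84.6]
tank tri [ 616.9 -159.1   34. ] gap 0.0 rect@ 0.055 [ 612.4 -155.7  123.8  196.4   -5.4] [ 624.9 -162.4  135.6  207.9   -5.4]
tipbox tri [793.8  11.2  55.5] gap 2.0 rect@ 0.063 [791.6  11.9  76.6 105.8 -15.4] [795.    7.1  69.3  98.2 -15.4]
```

View pics/crops.png

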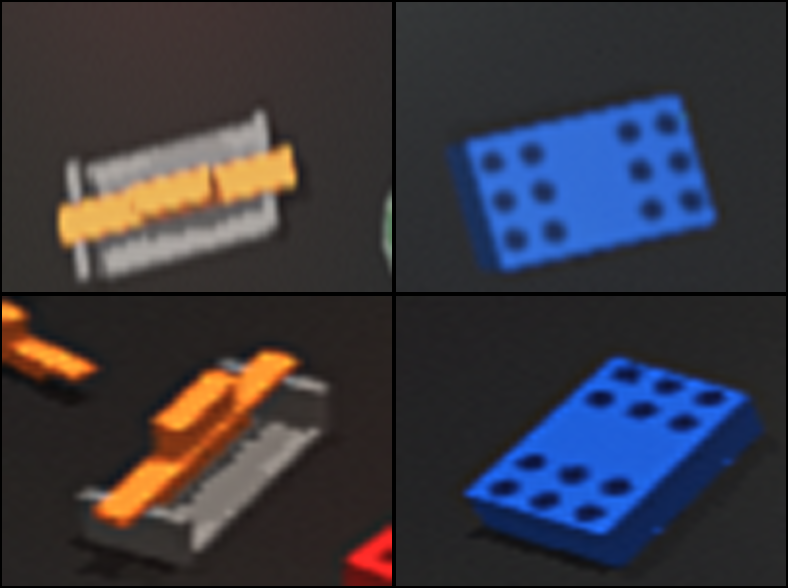

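View pics/tank_top.png

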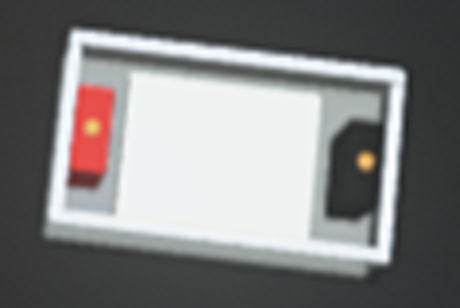

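Crops show the comb's bar and centred handle lying across the rest, the block's top with its plain band, and the tank rim corners near (72,30), (404,70), (385,262), (48,220) in the 4x crop, black terminal on the right.

```bash
python3 - <<'E'
from h import *
T=cv2.imread("raw_top.png");S=cv2.imread("raw_scene.png")
print("tank")
c=np.array([[72,30],[404,70],[385,262],[48,220]])
w=np.array([plane("top",[281+(u+.5)/4-.5,121+(v+.5)/4-.5],.055)[:2]*1000 for u,v in c]); print(w.round(0),w.mean(0).round(1),[np.linalg.norm(w[i]-w[i-1]).round(1) for i in range(4)], [np.degrees(np.arctan2(*(w[i]-w[i-1])[::-1])).round(1) for i in range(4)])
for V in(150,180,200):
    a=blob(T,(585,330,680,400),(105,120,V),(125,255,255)); b=blob(S,(185,360,260,435),(105,120,V),(125,255,255))
    ca=cv2.minAreaRect(a)[0]
    print("block",V,rect("top",a,.035),rect("scene",b,.035), (tri(ca,cv2.minAreaRect(b)[0])[0]*1000).round(1))
for V in(150,190,210):
    a=blob(T,(240,200,365,310),(0,150,V),(9,255,255)); print("rack",V,rect("top",a,.055))
a=blob(T,(260,330,380,400),(8,150,110),(20,255,255)); 
m=np.zeros(T.shape[:2],np.uint8); cv2.drawContours(m,[a],-1,255,-1)
ys,xs=np.nonzero(m); x0,x1=xs.min(),xs.max(); print(x0,x1)
L=(x1-x0+1)
sel=((xs<x0+L*.3)|(xs>x1-L*.3))
pts=np.array([plane("top",(x,y),.043)[:2] for x,y in zip(xs[sel],ys[sel])])*1000
d=cv2.fitLine(pts.astype(np.float32),cv2.DIST_L2,0,.01,.01).ravel(); print("bar",d, np.degrees(np.arctan2(d[1],d[0])))
pr=(pts-d[2:])@d[:2]; print("span",pr.min(),pr.max(), d[2:]+d[:2]*(pr.min()+pr.max())/2)
E
```

```text
tank
[[ 681.  -67.]
 [ 663. -257.]
 [ 552. -245.]
 [ 570.  -55.]] [ 616.4 -156. ] [np.float64(111.9), np.float64(191.1), np.float64(112.5), np.float64(190.6)] [np.float64(-6.0), np.float64(-95.3), np.float64(173.7), np.float64(84.5)]
block 150 [ 448.2 -311.1   56.    89.3   14.8] [ 448.5 -310.2   55.1   88.5   14.8] [ 448.5 -311.2   34.1]
block 180 [ 448.7 -311.    54.1   87.5   14.8] [ 448.5 -310.6   53.8   87.3   14.9] [ 448.5 -311.2   34.8]
block 200 [ 448.2 -311.3   51.9   86.9   14.9] [ 448.2 -310.4   53.3   86.8   14.9] [ 448.2 -311.4   35. ]
rack 150 [589.6 161.  109.4 130.    4. ]
rack 190 [590.8 161.5 105.8 129.    4.4]
rack 210 [591.2 161.8 104.7 128.7   4. ]
175 235
bar [ 2.0429422e-01 -9.7890955e-01  4.3580487e+02  1.3738315e+02] -78.21181
span -67.3182273003129 67.93256475773944 [435.8676234  137.08245779]
```

```bash
cat > go.py <<'E'
import sys
from h import *
from scipy.spatial.transform import Rotation as Ro
def rot(psi):
    a=np.radians(psi); y=np.array([np.cos(a),np.sin(a),0]); z=np.array([0,0,-1.]); return np.c_[np.cross(y,z),y,z]
s=telemetry.sense(); p,R=s["tool_pos"],s["tool_rot"]
print("t",round(s["time"],2),"pos",(p*1000).round(1),"psi",np.degrees(np.arctan2(R[1,1],R[0,1])).round(1),"w",s["width"].round(4),"F",s["force"].round(1))
for a in sys.argv[1:]:   # x,y,z mm, psi deg
    x,y,z,ps=map(float,a.split(","))
    print(a,"->",(R.T@(np.array([x,y,z])/1000-p)).round(4),Ro.from_matrix(R.T@rot(ps)).as_rotvec(degrees=True).round(1))
E
python3 go.py 448.3,-311,260,14.8 448.3,-311,100,14.8
```

```text
Traceback (most recent call last):
  File "go.py", line 7, in <module>
    print("t",round(s["time"],2),"pos",(p*1000).round(1),"psi",np.degrees(np.arctan2(R[1,1],R[0,1])).round(1),"w",s["width"].round(4),"F",s["force"].round(1))
                                                                                                                  ^^^^^^^^^^^^^^^^
AttributeError: 'float' object has no attribute 'round'
```

```bash
sed -i 's/s\["width"\].round(4)/round(s["width"],4)/' go.py
python3 go.py 448.3,-311,260,14.8 448.3,-311,100,14.8
```

```text
t 0.1 pos [222.5 502.7 260.2] psi 66.1 w 0.0879 F [ 1.2 -0.2 -0.2]
448.3,-311,260,14.8 -> [-0.5359 -0.6526  0.0009] [-0.1  0.  51.3]
448.3,-311,100,14.8 -> [-0.5359 -0.6524  0.1609] [-0.1  0.  51.3]
```

>>> jog_arm(commands=[-0.536,-0.653,0,0,0,51.3,0.088,-0.536,-0.653,0,0,0,51.3,0.088,-0.536,-0.653,0,0,0,51.3,0.088,-0.536,-0.653,0,0,0,51.3,0.088,-0.536,-0.653,0,0,0,51.3,0.088,-0.536,-0.653,0,0,0,51.3,0.088,-0.536,-0.653,0,0,0,51.3,0.088,-0.536,-0.653,0,0,0,51.3,0.088,-0.536,-0.653,0,0,0,51.3,0.088,-0.536,-0.653,0,0,0,51.3,0.088,-0.536,-0.653,0,0,0,51.3,0.088,-0.536,-0.653,0,0,0,51.3,0.088,-0.536,-0.653,0,0,0,51.3,0.088,-0.536,-0.653,0,0,0,51.3,0.088,-0.536,-0.653,0,0,0,51.3,0.088,-0.536,-0.653,0,0,0,51.3,0.088,-0.536,-0.653,0,0,0,51.3,0.088,-0.536,-0.653,0.16,0,0,51.3,0.088,-0.536,-0.653,0.16,0,0,51.3,0.088,-0.536,-0.653,0.16,0,0,51.3,0.088])

```text
time: 2.6
tool_pos: [0.4477, -0.3095, 0.0986]
tool_rot: [[-0.257, 0.966, -0.002], [0.966, 0.257, 0.002], [0.003, -0.001, -1.0]]
force: [-0.1, -0.4, 0.0]
width: 0.0879
grip_force: 0.0
```

```bash
python3 go.py 448.3,-311,28,14.8 448.3,-311,260,14.8
```

```text
t 2.6 pos [ 447.7 -309.5   98.6] psi 14.9 w 0.0879 F [-0.1 -0.4  0. ]
448.3,-311,28,14.8 -> [-0.0017  0.0003  0.0706] [-0.1 -0.1  0.1]
448.3,-311,260,14.8 -> [-0.0012 -0.     -0.1614] [-0.1 -0.1  0.1]
```

>>> jog_arm(commands=[-0.001,0,0.07,0,0,0,0.088,-0.001,0,0.07,0,0,0,0.088,-0.001,0,0.07,0,0,0,0.088,-0.001,0,0.07,0,0,0,0.05,-0.001,0,0.07,0,0,0,0.05,-0.001,0,0.07,0,0,0,0.05,-0.001,0,0.07,0,0,0,0.05,-0.001,0,0.07,0,0,0,0.05,-0.001,0,0.07,0,0,0,0.05,-0.001,0,0.03,0,0,0,0.05,-0.001,0,-0.03,0,0,0,0.05,-0.001,0,-0.09,0,0,0,0.05,-0.001,0,-0.13,0,0,0,0.05,-0.001,0,-0.13,0,0,0,0.05], newtons=25)

```text
time: 4.35
tool_pos: [0.4492, -0.3126, 0.2332]
tool_rot: [[-0.256, 0.967, 0.004], [0.967, 0.256, -0.004], [-0.005, 0.003, -1.0]]
force: [-0.0, 0.2, -2.8]
width: 0.0559
grip_force: 25.0
```

```bash
python3 go.py 591,161.5,230,4.2 591,161.5,130,4.2
```

```text
t 4.35 pos [ 449.2 -312.6  233.2] psi 14.8 w 0.0559 F [-0.   0.2 -2.8]
591,161.5,230,4.2 -> [0.4221 0.2584 0.0019] [ 0.2  0.3 10.6]
591,161.5,130,4.2 -> [0.4225 0.2582 0.1019] [ 0.2  0.3 10.6]
```

>>> jog_arm(commands=[0.422,0.258,0,0.2,0.3,10.6,0.05,0.422,0.258,0,0.2,0.3,10.6,0.05,0.422,0.258,0,0.2,0.3,10.6,0.05,0.422,0.258,0,0.2,0.3,10.6,0.05,0.422,0.258,0,0.2,0.3,10.6,0.05,0.422,0.258,0,0.2,0.3,10.6,0.05,0.422,0.258,0,0.2,0.3,10.6,0.05,0.422,0.258,0,0.2,0.3,10.6,0.05,0.422,0.258,0,0.2,0.3,10.6,0.05,0.422,0.258,0,0.2,0.3,10.6,0.05,0.422,0.258,0,0.2,0.3,10.6,0.05,0.422,0.258,0.1,0.2,0.3,10.6,0.05,0.422,0.258,0.1,0.2,0.3,10.6,0.05,0.422,0.258,0.1,0.2,0.3,10.6,0.05,0.422,0.258,0.1,0.2,0.3,10.6,0.05])

```text
time: 6.22
tool_pos: [0.591, 0.1612, 0.1326]
tool_rot: [[-0.073, 0.997, -0.001], [0.997, 0.073, 0.005], [0.005, -0.001, -1.0]]
force: [0.1, -0.4, -1.5]
width: 0.056
grip_force: 25.0
```

```bash
python3 go.py 591,161.5,84,4.2 ; python3 - <<'E'
from h import *
im=snap("scene"); cv2.imwrite("pics/s1.png",cv2.resize(im[100:260,200:400],None,fx=4,fy=4,interpolation=cv2.INTER_CUBIC))
E
```

```text
t 6.22 pos [591.  161.2 132.6] psi 4.2 w 0.056 F [ 0.1 -0.4 -1.5]
591,161.5,84,4.2 -> [0.0001 0.     0.0486] [-0.1 -0.3 -0. ]
```

View pics/s1.png

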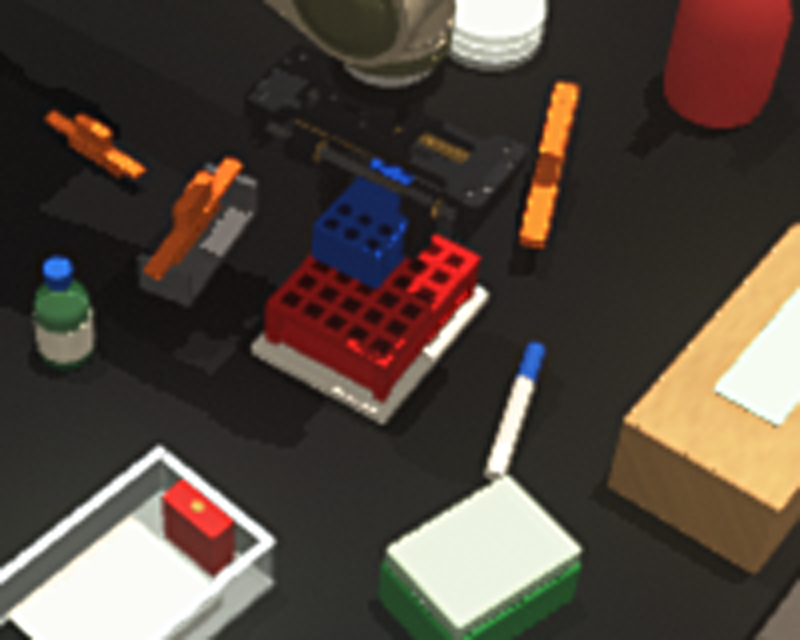

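The block hangs level and in line above the rack at (360,230). I'll lower it and release.

>>> jog_arm(commands=[0,0,0.03,-0.1,-0.3,0,0.05,0,0,0.044,-0.1,-0.3,0,0.05,0,0,0.047,-0.1,-0.3,0,0.05,0,0,0.048,-0.1,-0.3,0,0.05,0,0,0.049,-0.1,-0.3,0,0.05,0,0,0.049,-0.1,-0.3,0,0.05])

```text
time: 7.02
tool_pos: [0.5901, 0.1619, 0.0858]
tool_rot: [[-0.074, 0.997, 0.0], [0.997, 0.074, -0.001], [-0.001, 0.0, -1.0]]
force: [-10.6, -1.6, 21.9]
width: 0.0557
grip_force: 25.0
```

>>> jog_arm(commands=[0,0,-0.002,0,0,0,0.05,0,0,-0.002,0,0,0,0.088,0,0,-0.002,0,0,0,0.088,0,0,-0.002,0,0,0,0.088,0,0,-0.002,0,0,0,0.088,0,0,-0.06,0,0,0,0.088,0,0,-0.12,0,0,0,0.088,0,0,-0.17,0,0,0,0.088,0,0,-0.17,0,0,0,0.088])

```text
time: 8.15
tool_pos: [0.5913, 0.1623, 0.2558]
tool_rot: [[-0.074, 0.997, 0.006], [0.997, 0.074, 0.0], [-0.0, 0.006, -1.0]]
force: [0.1, -0.3, -0.1]
width: 0.0878
grip_force: 0.0
```

```bash
python3 go.py 444.8,320.5,230,15 444.8,320.5,100,15
```

```text
t 8.15 pos [591.3 162.3 255.8] psi 4.2 w 0.0878 F [ 0.1 -0.3 -0.1]
444.8,320.5,230,15 -> [ 0.1686 -0.1346  0.025 ] [  0.3   0.  -10.8]
444.8,320.5,100,15 -> [ 0.1686 -0.1353  0.155 ] [  0.3   0.  -10.8]
```

>>> jog_arm(commands=[0.169,-0.135,0.025,0.3,0,-10.8,0.088,0.169,-0.135,0.025,0.3,0,-10.8,0.088,0.169,-0.135,0.025,0.3,0,-10.8,0.088,0.169,-0.135,0.025,0.3,0,-10.8,0.088,0.169,-0.135,0.025,0.3,0,-10.8,0.088,0.169,-0.135,0.155,0.3,0,-10.8,0.088,0.169,-0.135,0.155,0.3,0,-10.8,0.088,0.169,-0.135,0.155,0.3,0,-10.8,0.088,0.169,-0.135,0.155,0.3,0,-10.8,0.088])

```text
time: 9.28
tool_pos: [0.4441, 0.3205, 0.0982]
tool_rot: [[-0.258, 0.966, -0.006], [0.966, 0.258, -0.001], [0.001, -0.006, -1.0]]
force: [-0.9, 0.8, 0.8]
width: 0.0884
grip_force: 0.0
```

```bash
python3 go.py 444.8,320.5,28,15; python3 - <<'E'
from h import *
T=snap("top")
for V in(130,150,180):
    a=blob(T,(240,190,365,320),(105,120,V),(125,255,255)); print(rect("top",a,.09))
S=snap("scene")
for V in(130,150,180):
    b=blob(S,(405,200,510,325),(105,120,V),(125,255,255)); print(rect("scene",b,.09))
E
```

```text
t 9.28 pos [444.1 320.5  98.2] psi 15.0 w 0.0884 F [-0.9  0.8  0.8]
444.8,320.5,28,15 -> [-0.0002  0.0011  0.0702] [-0.3 -0.  -0. ]
[589.9 162.4  56.1  88.1   4.7]
[590.2 162.4  55.9  87.8   4.3]
[590.8 162.6  54.8  87.5   4.2]
[591.6 163.4  54.9  88.9   4.7]
[591.3 163.3  54.1  88.9   4.4]
[591.  163.7  53.4  86.8   4.2]
```

>>> jog_arm(commands=[0,0.001,0.05,-0.3,0,0,0.088,0,0.001,0.07,-0.3,0,0,0.088,0,0.001,0.07,-0.3,0,0,0.088,0,0.001,0.07,-0.3,0,0,0.03,0,0.001,0.07,-0.3,0,0,0.03,0,0.001,0.07,-0.3,0,0,0.03,0,0.001,0.07,-0.3,0,0,0.03,0,0.001,0.07,-0.3,0,0,0.03,0,0.001,0.07,-0.3,0,0,0.03,0,0.001,0.07,-0.3,0,0,0.03,0,0.001,0.02,-0.3,0,0,0.03,0,0.001,-0.04,-0.3,0,0,0.03,0,0.001,-0.1,-0.3,0,0,0.03,0,0.001,-0.1,-0.3,0,0,0.03], newtons=15)

```text
time: 11.12
tool_pos: [0.4458, 0.3217, 0.2011]
tool_rot: [[-0.259, 0.966, 0.006], [0.966, 0.259, 0.003], [0.002, 0.006, -1.0]]
force: [0.3, 0.3, -1.0]
width: 0.0375
grip_force: 15.0
```

```bash
python3 go.py 590.7,162.8,200,4.2 590.7,162.8,140,4.2
```

```text
t 11.12 pos [445.8 321.7 201.1] psi 15.0 w 0.0375 F [ 0.3  0.3 -1. ]
590.7,162.8,200,4.2 -> [-0.191   0.0987  0.0014] [ 0.4 -0.1 10.8]
590.7,162.8,140,4.2 -> [-0.1911  0.0983  0.0614] [ 0.4 -0.1 10.8]
```

>>> jog_arm(commands=[-0.191,0.099,0.001,0.4,0,10.8,0.03,-0.191,0.099,0.001,0.4,0,10.8,0.03,-0.191,0.099,0.001,0.4,0,10.8,0.03,-0.191,0.099,0.001,0.4,0,10.8,0.03,-0.191,0.099,0.001,0.4,0,10.8,0.03,-0.191,0.099,0.061,0.4,0,10.8,0.03,-0.191,0.099,0.061,0.4,0,10.8,0.03,-0.191,0.099,0.061,0.4,0,10.8,0.03,-0.191,0.099,0.061,0.4,0,10.8,0.03,-0.191,0.099,0.061,0.4,0,10.8,0.03])

```text
time: 12.38
tool_pos: [0.5899, 0.1625, 0.137]
tool_rot: [[-0.074, 0.997, -0.007], [0.997, 0.074, -0.001], [-0.001, -0.007, -1.0]]
force: [-0.5, 0.4, 0.5]
width: 0.0371
grip_force: 15.0
```

```bash
python3 go.py 590.7,162.8,119,4.2
```

```text
t 12.38 pos [589.9 162.5 137. ] psi 4.2 w 0.0371 F [-0.5  0.4  0.5]
590.7,162.8,119,4.2 -> [0.0003 0.001  0.018 ] [-0.4  0.   0. ]
```

>>> jog_arm(commands=[0,0.001,0.01,-0.4,0,0,0.03,0,0.001,0.015,-0.4,0,0,0.03,0,0.001,0.017,-0.4,0,0,0.03,0,0.001,0.018,-0.4,0,0,0.03,0,0.001,0.018,-0.4,0,0,0.03])

```text
time: 13.0
tool_pos: [0.5905, 0.1622, 0.1177]
tool_rot: [[-0.074, 0.997, -0.002], [0.997, 0.074, -0.001], [-0.001, -0.002, -1.0]]
force: [0.4, -0.1, 0.1]
width: 0.0371
grip_force: 15.0
```

>>> jog_arm(commands=[0,0,0.001,0,0,0,0.03,0,0,0.001,0,0,0,0.03,0,0,0.001,0,0,0,0.03])

```text
time: 13.38
tool_pos: [0.5905, 0.1623, 0.117]
tool_rot: [[-0.074, 0.997, -0.002], [0.997, 0.074, -0.001], [-0.001, -0.002, -1.0]]
force: [-1.8, -0.2, 3.8]
width: 0.0378
grip_force: 15.0
```

Contact. Release and go up, then on to the comb.

>>> jog_arm(commands=[0,0,0,0,0,0,0.088,0,0,0,0,0,0,0.088,0,0,0,0,0,0,0.088,0,0,0,0,0,0,0.088,0,0,0,0,0,0,0.088,0,0,0,0,0,0,0.088,0,0,-0.05,0,0,0,0.088,0,0,-0.11,0,0,0,0.088,0,0,-0.13,0,0,0,0.088,0,0,-0.13,0,0,0,0.088])

```text
time: 14.62
tool_pos: [0.591, 0.1624, 0.248]
tool_rot: [[-0.074, 0.997, 0.001], [0.997, 0.074, -0.0], [-0.001, 0.001, -1.0]]
force: [-0.7, -0.4, 0.0]
width: 0.0881
grip_force: 0.0
```

```bash
python3 go.py 436,137,240,11.8 436,137,110,11.8
```

```text
t 14.62 pos [591.  162.4 248. ] psi 4.2 w 0.0881 F [-0.7 -0.4  0. ]
436,137,240,11.8 -> [-0.0139 -0.1565  0.0078] [ 0.1  0.  -7.6]
436,137,110,11.8 -> [-0.0139 -0.1566  0.1378] [ 0.1  0.  -7.6]
```

>>> jog_arm(commands=[-0.014,-0.157,0.008,0,0,-7.6,0.088,-0.014,-0.157,0.008,0,0,-7.6,0.088,-0.014,-0.157,0.008,0,0,-7.6,0.088,-0.014,-0.157,0.008,0,0,-7.6,0.088,-0.014,-0.157,0.138,0,0,-7.6,0.06,-0.014,-0.157,0.138,0,0,-7.6,0.06,-0.014,-0.157,0.138,0,0,-7.6,0.06,-0.014,-0.157,0.138,0,0,-7.6,0.06,-0.014,-0.157,0.138,0,0,-7.6,0.06])

```text
time: 15.75
tool_pos: [0.4361, 0.1369, 0.1108]
tool_rot: [[-0.205, 0.979, 0.002], [0.979, 0.205, -0.001], [-0.001, 0.001, -1.0]]
force: [-0.7, -0.4, -0.3]
width: 0.0598
grip_force: 0.0
```

```bash
python3 go.py 436,137,69,11.8; python3 - <<'E'
from h import *
T=snap("top");a=blob(T,(160,320,400,400),(22,120,120),(38,255,255)) if 0 else None
b=blob(T,(240,190,365,320),(22,120,120),(38,255,255)); print("jar",rect("top",b,.135))
S=snap("scene")
b=blob(S,(405,190,510,325),(22,120,120),(38,255,255)); print("jar",rect("scene",b,.135))
cv2.imwrite("pics/s2.png",cv2.resize(S[110:210,200:325],None,fx=6,fy=6,interpolation=cv2.INTER_CUBIC))
E
```

```text
t 15.75 pos [436.1 136.9 110.8] psi 11.8 w 0.0598 F [-0.7 -0.4 -0.3]
436,137,69,11.8 -> [ 0.0002 -0.0001  0.0418] [0.1 0.  0. ]
jar [589.4 160.7  35.2  37.8 -43.2]
jar [594.  158.7  36.8  47.5  37.2]
```

View pics/s2.png

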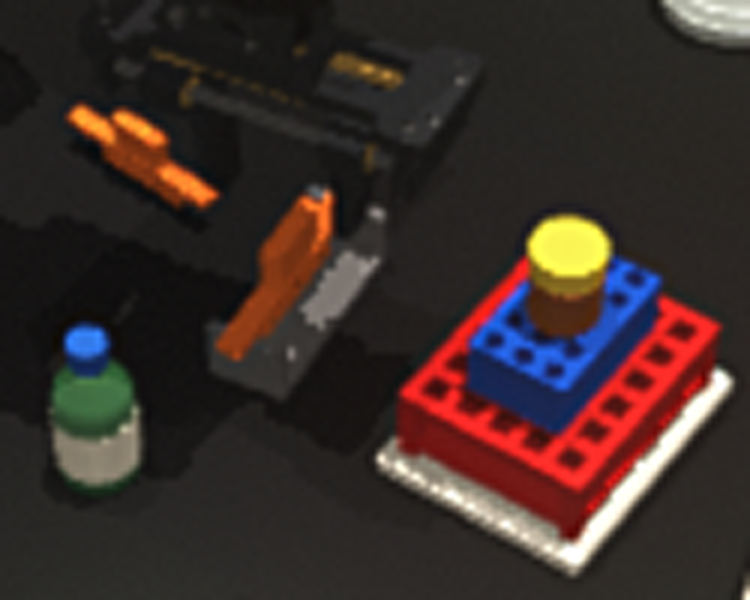

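The jar stands upright on the block at (568,270), the fingers straddle the comb at (290,270). Now I'll grasp the comb.

>>> jog_arm(commands=[0,0,0.03,0,0,0,0.06,0,0,0.042,0,0,0,0.06,0,0,0.042,0,0,0,0.06,0,0,0.042,0,0,0,0.004,0,0,0.042,0,0,0,0.004,0,0,0.042,0,0,0,0.004,0,0,0.042,0,0,0,0.004,0,0,0.042,0,0,0,0.004,0,0,0.042,0,0,0,0.004,0,0,0.042,0,0,0,0.004], newtons=20)

```text
time: 17.1
tool_pos: [0.4348, 0.1367, 0.0671]
tool_rot: [[-0.205, 0.979, -0.002], [0.979, 0.205, -0.001], [-0.0, -0.002, -1.0]]
force: [0.1, 0.7, 1.4]
width: 0.0118
grip_force: 20.0
```

>>> jog_arm(commands=[0,0,-0.02,0,0,0,0.004,0,0,-0.07,0,0,0,0.004,0,0,-0.13,0,0,0,0.004,0,0,-0.17,0,0,0,0.004,0,0,-0.17,0,0,0,0.004])

```text
time: 17.73
tool_pos: [0.4358, 0.1369, 0.2393]
tool_rot: [[-0.205, 0.979, 0.003], [0.979, 0.205, -0.0], [-0.001, 0.003, -1.0]]
force: [-0.0, 0.3, -1.0]
width: 0.0117
grip_force: 20.0
```

```bash
python3 go.py 612.7,-194.8,235,84.5 612.7,-194.8,120,84.5
```

```text
t 17.73 pos [435.8 136.9 239.3] psi 11.8 w 0.0117 F [-0.   0.3 -1. ]
612.7,-194.8,235,84.5 -> [-0.3609  0.1051  0.005 ] [  0.1   0.2 -72.7]
612.7,-194.8,120,84.5 -> [-0.3608  0.1047  0.12  ] [  0.1   0.2 -72.7]
```

>>> jog_arm(commands=[-0.361,0.105,0,0,0,-72.7,0.004,-0.361,0.105,0,0,0,-72.7,0.004,-0.361,0.105,0,0,0,-72.7,0.004,-0.361,0.105,0,0,0,-72.7,0.004,-0.361,0.105,0,0,0,-72.7,0.004,-0.361,0.105,0,0,0,-72.7,0.004,-0.361,0.105,0,0,0,-72.7,0.004,-0.361,0.105,0,0,0,-72.7,0.004,-0.361,0.105,0,0,0,-72.7,0.004,-0.361,0.105,0,0,0,-72.7,0.004,-0.361,0.105,0.12,0,0,-72.7,0.004,-0.361,0.105,0.12,0,0,-72.7,0.004,-0.361,0.105,0.12,0,0,-72.7,0.004,-0.361,0.105,0.12,0,0,-72.7,0.004,-0.361,0.105,0.12,0,0,-72.7,0.004])

```text
time: 19.6
tool_pos: [0.6126, -0.1954, 0.1197]
tool_rot: [[-0.995, 0.096, 0.002], [0.096, 0.995, -0.003], [-0.002, -0.003, -1.0]]
force: [-0.0, 0.3, -0.3]
width: 0.0116
grip_force: 20.0
```

```bash
python3 go.py 612.7,-194.8,88,84.5; python3 - <<'E'
from h import *
S=snap("scene");T=snap("top")
f=lambda i:cv2.resize(i,(400,400),interpolation=cv2.INTER_CUBIC)
cv2.imwrite("pics/s3.png",np.hstack([f(S[190:300,170:280]),f(T[110:210,280:390])]))
E
```

```text
t 19.6 pos [ 612.6 -195.4  119.7] psi 84.5 w 0.0116 F [-0.   0.3 -0.3]
612.7,-194.8,88,84.5 -> [0.     0.0007 0.0317] [-0.2  0.1  0. ]
```

View pics/s3.png

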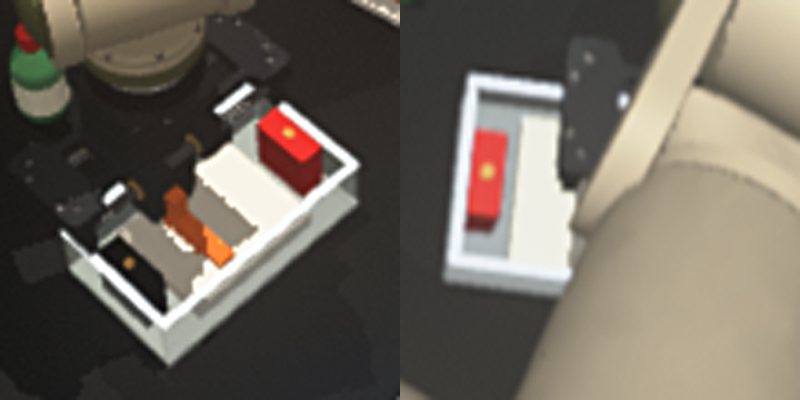

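Left view: the comb at (205,235) hangs across the tank between its middle and the black terminal. I'll lower it.

>>> jog_arm(commands=[0,0.001,0.02,0,0,0,0.004,0,0.001,0.027,0,0,0,0.004,0,0.001,0.029,0,0,0,0.004,0,0.001,0.03,0,0,0,0.004,0,0.001,0.031,0,0,0,0.004,0,0.001,0.031,0,0,0,0.004])

```text
time: 20.45
tool_pos: [0.6119, -0.1942, 0.0871]
tool_rot: [[-0.995, 0.095, -0.001], [0.095, 0.995, -0.001], [0.001, -0.002, -1.0]]
force: [-1.7, 0.5, 5.3]
width: 0.0117
grip_force: 20.0
```

>>> jog_arm(commands=[0,0,0,0,0,0,0.06,0,0,0,0,0,0,0.06,0,0,0,0,0,0,0.06,0,0,0,0,0,0,0.06,0,0,0,0,0,0,0.06,0,0,-0.05,0,0,0,0.06,0,0,-0.11,0,0,0,0.06,0,0,-0.16,0,0,0,0.06,0,0,-0.16,0,0,0,0.088])

```text
time: 21.58
tool_pos: [0.6129, -0.1944, 0.2502]
tool_rot: [[-0.995, 0.095, 0.005], [0.095, 0.995, -0.005], [-0.006, -0.004, -1.0]]
force: [-0.5, 0.3, -0.6]
width: 0.0678
grip_force: 0.0
```

```bash
python3 go.py 429.5,-150,245,0 429.5,-150,130,0
```

```text
t 21.57 pos [ 612.9 -194.4  250.2] psi 84.5 w 0.0678 F [-0.5  0.3 -0.6]
429.5,-150,245,0 -> [0.1868 0.0267 0.004 ] [ 0.   0.4 84.5]
429.5,-150,130,0 -> [0.1874 0.0272 0.119 ] [ 0.   0.4 84.5]
```

>>> jog_arm(commands=[0.187,0.027,0.004,0,0.2,84.5,0.088,0.187,0.027,0.004,0,0.2,84.5,0.088,0.187,0.027,0.004,0,0.2,84.5,0.088,0.187,0.027,0.004,0,0.2,84.5,0.088,0.187,0.027,0.004,0,0.2,84.5,0.088,0.187,0.027,0.004,0,0.2,84.5,0.088,0.187,0.027,0.004,0,0.2,84.5,0.088,0.187,0.027,0.004,0,0.2,84.5,0.088,0.187,0.027,0.004,0,0.2,84.5,0.088,0.187,0.027,0.004,0,0.2,84.5,0.088,0.187,0.027,0.119,0,0.2,84.5,0.088,0.187,0.027,0.119,0,0.2,84.5,0.088,0.187,0.027,0.119,0,0.2,84.5,0.088,0.187,0.027,0.119,0,0.2,84.5,0.088])

```text
time: 23.32
tool_pos: [0.4289, -0.1498, 0.1288]
tool_rot: [[-0.001, 1.0, -0.002], [1.0, 0.001, 0.0], [0.0, -0.002, -1.0]]
force: [-0.2, -0.1, -0.0]
width: 0.0877
grip_force: 0.0
```

```bash
python3 go.py 429.5,-150,58,0; python3 - <<'E'
from h import *
S=snap("scene");T=snap("top")
f=lambda i:cv2.resize(i,(400,400),interpolation=cv2.INTER_CUBIC)
cv2.imwrite("pics/s4.png",np.hstack([f(S[190:300,170:280]),f(T[110:250,280:420])]))
a=blob(T,(470,180,620,320),(8,150,110),(20,255,255));print(rect("top",a,.063))
E
```

```text
t 23.32 pos [ 428.9 -149.8  128.8] psi 0.1 w 0.0877 F [-0.2 -0.1 -0. ]
429.5,-150,58,0 -> [-0.0002  0.0008  0.0708] [-0.1 -0.   0.1]
[ 613.1 -198.    16.6  126.    85.5]
```

View pics/s4.png

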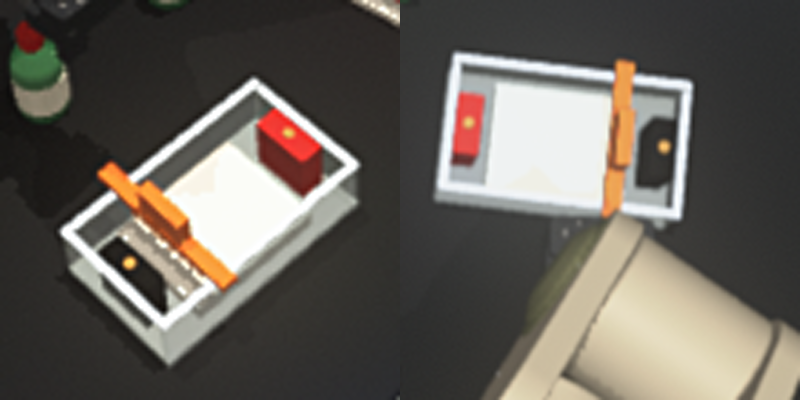

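The comb lies across both rims at (165,230) left and (620,140) right, square and between the middle and the black terminal. Now the bottle.

>>> jog_arm(commands=[0,0.001,0.04,0,0,0,0.088,0,0.001,0.07,0,0,0,0.088,0,0.001,0.07,0,0,0,0.088,0,0.001,0.07,0,0,0,0.034,0,0.001,0.07,0,0,0,0.034,0,0.001,0.07,0,0,0,0.034,0,0.001,0.07,0,0,0,0.034,0,0.001,0.07,0,0,0,0.034,0,0.001,0.07,0,0,0,0.034,0,0.001,0.07,0,0,0,0.034], newtons=20)

```text
time: 24.68
tool_pos: [0.4288, -0.1493, 0.0573]
tool_rot: [[-0.0, 1.0, -0.004], [1.0, 0.0, 0.002], [0.002, -0.004, -1.0]]
force: [-1.1, 0.2, 4.5]
width: 0.0413
grip_force: 20.0
```

>>> jog_arm(commands=[0,0,-0.02,0,0,0,0.034,0,0,-0.07,0,0,0,0.034,0,0,-0.13,0,0,0,0.034,0,0,-0.16,0,0,0,0.034,0,0,-0.16,0,0,0,0.034])

```text
time: 25.3
tool_pos: [0.43, -0.1497, 0.2186]
tool_rot: [[-0.0, 1.0, -0.001], [1.0, 0.0, -0.001], [-0.001, -0.001, -1.0]]
force: [-0.1, 0.2, -1.9]
width: 0.0411
grip_force: 20.0
```

```bash
python3 go.py 629.6,-18.6,217,0 629.6,-18.6,80,0
```

```text
t 25.3 pos [ 430.  -149.7  218.6] psi 0.0 w 0.0411 F [-0.1  0.2 -1.9]
629.6,-18.6,217,0 -> [0.1311 0.1997 0.0013] [-0.1  0.   0. ]
629.6,-18.6,80,0 -> [0.1311 0.1998 0.1383] [-0.1  0.   0. ]
```

>>> jog_arm(commands=[0.131,0.2,0,0,0,0,0.034,0.131,0.2,0,0,0,0,0.034,0.131,0.2,0,0,0,0,0.034,0.131,0.2,0,0,0,0,0.034,0.131,0.2,0,0,0,0,0.034,0.131,0.2,0,0,0,0,0.034,0.131,0.2,0.138,0,0,0,0.034,0.131,0.2,0.138,0,0,0,0.034,0.131,0.2,0.138,0,0,0,0.034,0.131,0.2,0.138,0,0,0,0.034,0.131,0.2,0.138,0,0,0,0.034])

```text
time: 26.68
tool_pos: [0.6299, -0.0187, 0.0812]
tool_rot: [[-0.0, 1.0, 0.0], [1.0, 0.0, 0.001], [0.001, 0.0, -1.0]]
force: [0.0, -0.3, -0.6]
width: 0.0413
grip_force: 20.0
```

```bash
python3 go.py 629.6,-18.6,58,0
```

```text
t 26.68 pos [629.9 -18.7  81.2] psi 0.0 w 0.0413 F [ 0.  -0.3 -0.6]
629.6,-18.6,58,0 -> [ 0.0001 -0.0003  0.0232] [ 0. -0.  0.]
```

>>> jog_arm(commands=[0,0,0.015,0,0,0,0.034,0,0,0.02,0,0,0,0.034,0,0,0.022,0,0,0,0.034,0,0,0.023,0,0,0,0.034,0,0,0.0235,0,0,0,0.034,0,0,0.0235,0,0,0,0.034])

```text
time: 27.42
tool_pos: [0.6285, -0.0181, 0.0573]
tool_rot: [[-0.001, 1.0, -0.004], [1.0, 0.001, 0.001], [0.001, -0.004, -1.0]]
force: [-8.4, 0.7, 17.8]
width: 0.0413
grip_force: 19.9
```

>>> jog_arm(commands=[0,0,-0.001,0,0,0,0.034,0,0,-0.001,0,0,0,0.088,0,0,-0.001,0,0,0,0.088,0,0,-0.001,0,0,0,0.088,0,0,-0.001,0,0,0,0.088,0,0,-0.001,0,0,0,0.088,0,0,-0.05,0,0,0,0.088,0,0,-0.11,0,0,0,0.088,0,0,-0.17,0,0,0,0.088,0,0,-0.2,0,0,0,0.088,0,-0.1,-0.2,0,0,0,0.088,0,-0.2,-0.2,0,0,0,0.088,0,-0.25,-0.2,0,0,0,0.088,0,-0.25,-0.2,0,0,0,0.088,0,-0.25,-0.2,0,0,0,0.088])

```text
time: 29.3
tool_pos: [0.3763, -0.0178, 0.2563]
tool_rot: [[0.0, 1.0, -0.005], [1.0, -0.0, 0.002], [0.002, -0.005, -1.0]]
force: [0.6, -0.6, 0.0]
width: 0.0881
grip_force: 0.0
```

```bash
python3 - <<'E'
from h import *
S=snap("scene");T=snap("top")
cv2.imwrite("pics/s5.png",cv2.resize(S[90:300,90:370],None,fx=2.8,fy=2.8,interpolation=cv2.INTER_CUBIC))
def cen(c): m=cv2.moments(c); return np.array([m['m10'],m['m01']])/m['m00']
K=(0,150,120),(9,255,255)
b=blob(T,(380,200,450,285),*K); print("cap top",plane("top",cen(b),.095)*1000)
b=blob(T,(395,340,445,400),(100,120,120),(125,255,255)); print("blue cap",plane("top",cen(b),.095)*1000)
b=blob(T,(240,190,365,320),(22,120,120),(38,255,255)); c=blob(S,(405,170,510,325),(22,120,120),(38,255,255)); print("jar",rect("top",b,.135),tri(cen(b),cen(c)))
b=blob(T,(470,180,620,320),(8,150,110),(20,255,255));print("comb",rect("top",b,.063))
b=blob(T,(360,80,470,180),(40,5,150),(90,60,255));print("tip",rect("top",b,.063))
E
```

```text
cap top [628.15074428 -18.86486969  95.        ]Traceback (most recent call last):
  File "<stdin>", line 7, in <module>
  File "h.py", line 18, in blob
    c=max(cv2.findContours(m,cv2.RETR_EXTERNAL,cv2.CHAIN_APPROX_NONE)[0],key=cv2.contourArea)
ValueError: max() iterable argument is empty
```

View pics/s5.png

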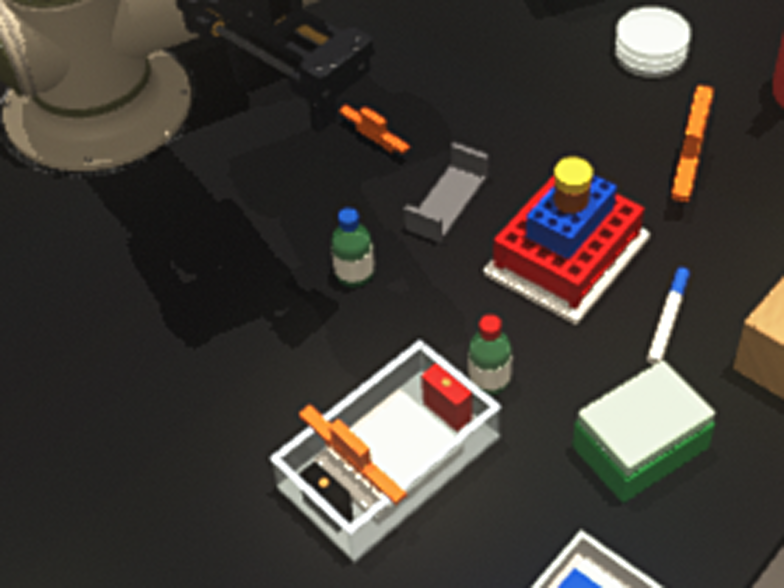

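The view shows everything in place: jar on block on rack (572,210), comb across the rims (350,450), red-capped bottle off the red end (490,355), bystanders standing, gripper clear.

```bash
python3 -c "
from cell import r
print(r.sign_off())"
```

```text
the job is handed in; nothing more can be done
None
```

The gel station is set up and handed in: block on the rack, jar on the block, comb across the rims near the black terminal, red-capped bottle off the red end. The last picture showed all of it upright and released and the bystanders standing in place, and sign-off gave no verdict.

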